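# Shim up a box under a lever clamp and hold it clamped

## Robot

A 7-joint arm with a two-finger parallel gripper is mounted at the origin on a cart in front of the work surface, level with it; the furniture and walls round the work are solid. World frame = base frame: x ahead of the robot, y to its left, z up, the work surface at z = 0. Lengths are in m, angles in rad, forces in N, time in s.
With the tool pointing down it reaches from about 0.35 to 0.9 m from the base axis. Payload 8.1 kg.
Tool frame: the origin (TCP) lies midway between the tips of the shut fingers; the grasp point (between the pads) lies arm.grip_point_offset behind it (arm.grip_point_offset is the distance from the TCP to the grasp point, in m); y points along the fingers, z is the direction in which the jaws open and shut, and the axes are right-handed (so a half turn about y gives the same grasp; the last joint's range is limited). The gripper opens to 92 mm and grips with 3 to 60 N. Pads are 19 mm wide; open, the fingers measure 130 mm over their backs; the gripper's body (75 mm by 190 mm) begins 47 mm behind the grasp point.
Start: joints at [1.17, 0.434, 0.025, 1.573, -0.012, 1.134, -0.075], TCP at [0.183, -0.598, 0.227] pointing down, gripper open.
Joint ranges: [-2.62, 2.62], [-0.44, 2.09], [-1.27, 1.32], [0.08, 2.57], [-1.32, 4.46], [0.12, 2], [-2.74, 2.74]. Speed limits (rad/s): [2.22, 2.22, 3.01, 3.01, 3.14, 3.14, 3.14].

## Interface

Orientations are given as a rotation vector (axis times angle).
In Python, from cell import arm, get_image, camera_info gives the robot as it stands.
- The arm moves only by the tool carry_out, never from a script. Its argument "steps" is one flat list of numbers, 5 for each row, row after row: the opening, from 0 (shut) to 1 (fully open), then the shift along the world's x, y, z in units of 0.1 m (1.0 is 0.1 m), then the turn about the world's z in units of 45 degrees (1.0 is 45 degrees). In form: [hand, dx, dy, dz, spin, hand, dx, dy, dz, spin, ...]. A call has 1 to 12 rows; each row is the pose to reach, as a shift and turn from the pose commanded when the call began; what a row does not reach only later rows make up. A row lasts 1/10 s, in which the tool goes at most 50 mm and 8.59 degrees, less where a joint would pass 70% of its speed; a pose out of reach is approached as far as the arm can. A call with a number of a shift or a turn outside -1 to 1 is refused whole. A call with a gripper value outside its range is refused whole. The fingers move at their own pace and stop on an object; "grip_force" is the grip in N (left out, the last holds). Time passes only in rows, so rows that repeat a pose let the fingers close. It gives the time, the measured TCP pose, the force and the opening at its end, in the units of the state.
- arm.observe(): the state, without advancing time (a new reading comes with each control period).
- get_image(name): name is "scene" or "top"; returns (picture, depth): 400x640x3 uint8, red, green, blue; 400x640 float32, m along the optical axis (not along the pixel's ray), 0 where there is no reading.
- camera_info(name): a dict with "fovy" (degrees; the focal length in pixels is half the picture's height over the tangent of half this angle, whatever the lens; pixels are square), "cx", "cy" (the principal point, pixels), "R" (3x3) and "t" (3): a world point X has camera coordinates R X + t. Camera axes: x right, y down, z forward; pixel columns grow to the right and rows downward; lengths in m; the calibration is good to about 2 mm. A picture is of the moment at which its call begins. camera_info takes no time and is no camera call.
- arm.sign_off(): hands the job in, once; it reports no verdict.
The state is a dict: "clock": time; "joints": joint angles; "dq": joint speeds; "joint_efforts": joint torques, N m; "position": TCP position; "ee_rot": TCP orientation; "force": force on the tool from outside, world axes, zero at the start; "ft_torque": the same for the moment, N m; "width": opening from 0.0 (shut) to 1.0 (fully open).
Only numpy, scipy, OpenCV 4.12 (cv2) and the standard library are available. Lean on these libraries where they do the work, as an engineer would, in place of code of your own. Each camera call takes 0.05 s, during which the arm holds its last target. There are 200 camera calls.

## Task

The aluminium box standing in the lever clamp is too low: the lever comes to rest level on its stop screw before its foot reaches the box. Lay plywood shims flat and centred on that box, one on another, only as many as it takes for the foot to bear on the stack just before the lever is level; then swing the lever down and finish while still holding its handle firmly down, so that the stack stays clamped. Leave both boxes where they stand, and the things around alone.

Things in the scene. Friction and masses are not known exactly. Their poses are not given: they have to be found in the camera images.
- clamp: fixed steel lever clamp: an open frame 94 mm wide (y) with 12 mm high side rails (inner faces 31 mm either side of the middle), lugs that locate the box, and a hinge on 78 mm high cheeks at its far end; origin on the bench under the middle of the box space; its x points along the frame from the handle end to the hinge, y to the left, z up. The hinge axis is parallel to y at x = 70 mm, z = 66 mm in this frame. The stop screw stands at x = 53 mm, 61 mm high
- nest (a point): the middle of the box space, on the bench (same point as the clamp's origin)
- lever (a joint): angle of the clamp's lever in rad: 0 = level, resting on the stop screw, handle towards the clamp's -x; grows as the handle swings up and over towards +x (limit 2.05; starts open at 1.7 to 1.95). A stiff hinge (0.2 N m of friction) that stays where it is left
- handle (a point): middle of the lever's handle: a black round bar 18 mm thick and 38 mm long, parallel to the clamp's y, at the lever's end, 140 mm from the hinge axis; both of its ends are free to be pinched (38 mm apart), and the bar can turn between the fingers. The lever is a bar 18 mm wide and 10 mm thick
- foot (a point): lowest point of the lever's round rubber foot (7 mm radius, 24 mm wide), 70 mm from the hinge axis, half way to the handle; with the lever at 0 it lies 52 mm above the bench, exactly over the middle of the box space. It bears on anything there that is higher than 52 mm; one shim too many holds the lever at about 0.17 rad
- tall_box: closed aluminium box with a flat screwed lid, 70 x 56 mm and 40 mm high, 0.35 kg, loose; origin at the centre of its underside, x along its 70 mm side. One of the two boxes stands on the bench inside the clamp frame (within 2 mm of point nest and square with the frame), the other on the bench 0.15 m to the frame's +y side
- low_box: closed aluminium box with a flat screwed lid, 70 x 56 mm and 32 mm high, 0.35 kg, loose; origin at the centre of its underside, x along its 70 mm side. One of the two boxes stands on the bench inside the clamp frame (within 2 mm of point nest and square with the frame), the other on the bench 0.15 m to the frame's +y side
- shim_1: loose plywood shim plate, 60 x 36 x 8 mm, all three alike, lying flat on the bench; origin at the centre of its underside, x along its 60 mm length, y along its 36 mm width, z up
- shim_2: loose plywood shim plate, 60 x 36 x 8 mm, all three alike, lying flat on the bench; origin at the centre of its underside, x along its 60 mm length, y along its 36 mm width, z up
- shim_3: loose plywood shim plate, 60 x 36 x 8 mm, all three alike, lying flat on the bench; origin at the centre of its underside, x along its 60 mm length, y along its 36 mm width, z up
- flux_bottle: bystander: dark dropper bottle, 25 mm across, 79 mm high; origin at the centre of its underside
- masking_tape: bystander: tan tape roll lying flat, 58 mm across, 25 mm high; origin at the centre of its underside
- side_cutters: bystander: side cutters lying flat, 47 x 148 x 14 mm, long along their y; origin at the centre of their underside

How it is judged:
By the outcome, as a careful person would: the job done as asked, in the order asked, and still so for the second after the job is handed in, while the arm keeps its last pose, push and grip.
It also fails if it takes over 70 s, if anything falls off the work surface, if the arm or the gripper's body presses on something with over 40 N, if the wrist force passes 120 N, or if a joint passes its speed limit or range.

## Working session

There is one attempt and no reset: what is moved stays moved. The work goes in short steps, Python scripts to look and compute and a tool call to move; the robot and the scene stay as the last step left them, time stands still between calls to the robot, and variables do not carry over. Pictures are saved under pics/ and viewed, about 8 in all and at most 12, crops included, and the job is handed in when it is done.

Besides the shell and the picture viewer there is one more tool, called after ">>>" in YAML: its name, and indented under it one key for each argument. carry_out: Moves the arm, as the interface text tells. Shifts and turns lie within -1 to 1; 1 stands for 0.1 m of shift or 45 degrees of turn. Its arguments: {"type":"object","properties":{"steps":{"type":"array","items":{"type":"number"}},"grip_force":{"type":"number"}},"required":["steps"]}

```bash
ls; mkdir -p pics
cat > h.py <<'E'
import numpy as np, cv2
from cell import arm,get_image,camera_info
def cloud(n):
    im,d=get_image(n); c=camera_info(n); f=200/np.tan(np.radians(c['fovy'])/2)
    v,u=np.mgrid[:400,:640]
    P=np.stack([(u-c['cx'])/f*d,(v-c['cy'])/f*d,d],-1)
    R=np.array(c['R']);t=np.array(c['t'])
    return im,d,(P-t)@R
E
python3 - <<'E'
from h import *
print(arm.observe(), arm.grip_point_offset)
for n in('scene','top'):
    im,d,W=cloud(n); cv2.imwrite(f'pics/{n}0.png',im[:,:,::-1]); np.savez(f'{n}0.npz',im=im,W=W,d=d)
    print(camera_info(n))
E
```

```text
pics
{'clock': 0.0, 'joints': array([ 1.17042184,  0.4352201 ,  0.02497901,  1.57412275, -0.0115823 ,
        1.13400995, -0.07511254]), 'dq': array([ 0.00063556,  0.00127868,  0.00030367, -0.00105959, -0.00134278,
        0.00118178,  0.0010687 ]), 'joint_efforts': array([-2.82455294e-04, -6.67845941e+01,  9.84624512e-01, -3.14461684e+01,
       -6.06983900e-02,  4.30359878e-02,  1.41128753e-04]), 'position': array([ 0.1831497 , -0.59700775,  0.22593693]), 'ee_rot': array([-0.30954999,  2.06311465, -2.05985262]), 'force': array([-0.45526725,  0.05950849,  0.06001887]), 'ft_torque': array([ 0.06081832,  0.00024594, -0.00866757]), 'width': 0.997259471518569} 0.0188
{'fovy': 53.31099476396022, 'cx': 317.6489425987384, 'cy': 200.94408066827225, 'R': array([[-0.65741965, -0.75341087, -0.01309458],
       [-0.50065272,  0.44972073, -0.73966081],
       [ 0.5631574 , -0.47971171, -0.67285245]]), 't': array([0.32386575, 0.37312369, 0.81776229])}
{'fovy': 57.08976127877409, 'cx': 323.2486598776604, 'cy': 199.96220840689608, 'R': array([[ 0.00822238, -0.99996011,  0.00348803],
       [-0.97534111, -0.00878918, -0.22052772],
       [ 0.22054958, -0.00158875, -0.97537447]]), 't': array([-0.06073596,  0.55976105,  0.84262007])}
```

View pics/top0.png

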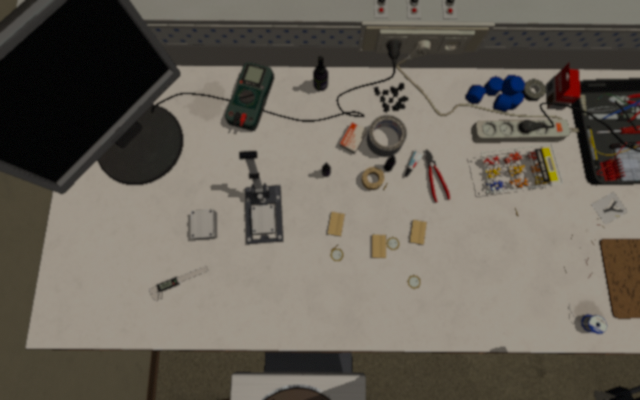

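View pics/scene0.png

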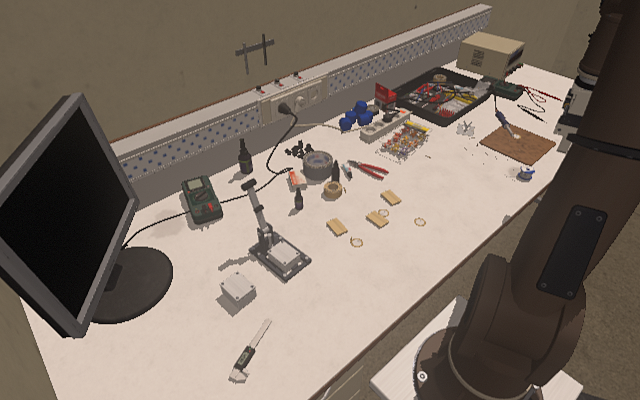

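The top view shows the clamp at about (263,215) with the lever open to (248,156). The spare box is at (202,224), and the shims are at (336,224), (379,246) and (418,232). Next I'll measure positions.

Run:
```python
from h import *
z=np.load('top0.npz');im,W=z['im'],z['W']
hsv=cv2.cvtColor(im,cv2.COLOR_RGB2HSV)
for c in[(336,224),(379,246),(418,232)]:
    m=np.zeros((400,640),np.uint8);u,v=c
    m[v-20:v+20,u-16:u+16]=1
    m&=((hsv[...,1]>70)&(hsv[...,2]>120)&(W[...,2]>0.004)).astype(np.uint8)
    n,l,s,_=cv2.connectedComponentsWithStats(m);k=1+s[1:,4].argmax();P=W[l==k]
    r=cv2.minAreaRect((P[:,:2]*1000).astype(np.float32));print('shim',c,len(P),r,np.median(P[:,2]),P[:,:2].mean(0))
print('bench',np.median(W[260:290,280:420,2]))
# spare and clamp box tops
for nm,(u0,u1,v0,v1),zr in[('spare',(180,225,200,248),(.026,.06)),('nest',(248,282,195,243),(.026,.044))]:
    w=W[v0:v1,u0:u1].reshape(-1,3);q=w[(w[:,2]>zr[0])&(w[:,2]<zr[1])]
    print(nm,np.percentile(q[:,2],[5,50,95]),cv2.minAreaRect((q[:,:2]*1000).astype(np.float32)),q.mean(0),len(q))
w=W[150:250,235:290].reshape(-1,3)
q=w[(w[:,2]>.006)&(w[:,2]<.018)];print('rail',cv2.minAreaRect((q[:,:2]*1000).astype(np.float32)))
q=w[w[:,2]>.17];print('handle',q.mean(0),len(q), w[:,2].max())
big=[cv2.resize(im[140:260,170:290],(600,600),interpolation=cv2.INTER_CUBIC)]
cv2.imwrite('pics/crop1.png',big[0][:,:,::-1])
```

```text
shim (336, 224) 303 ((511.5346984863281, -89.2829360961914), (34.8679313659668, 58.04842758178711), 80.75828552246094) 0.007999010882388772 [ 0.51136291 -0.08937474]
shim (379, 246) 303 ((455.42431640625, -198.32470703125), (34.18953323364258, 58.72707748413086), 89.9501953125) 0.008136896890350484 [ 0.45431518 -0.19861641]
shim (418, 232) 302 ((422.1495361328125, -198.21347045898438), (61.58989715576172, 306.5848388671875), 34.5338134765625) 0.008014349430850259 [ 0.49080068 -0.29804705]
bench -0.00013551598457571518
spare [0.0326316  0.04013312 0.04286043] ((505.1121520996094, 245.33973693847656), (70.39292907714844, 55.983421325683594), 4.787929058074951) [0.50389722 0.24395891 0.03964263] 677
nest [0.02922754 0.0321947  0.03477911] ((531.388427734375, 96.13084411621094), (95.0830307006836, 56.228370666503906), 2.7318525314331055) [0.51919592 0.09583852 0.03210027] 625
rail ((536.0114135742188, 98.17529296875), (150.13026428222656, 94.45774841308594), 4.763216495513916)
handle [0.59886398 0.08924381 0.27159998] 230 0.9455247784438031
```

View pics/crop1.png

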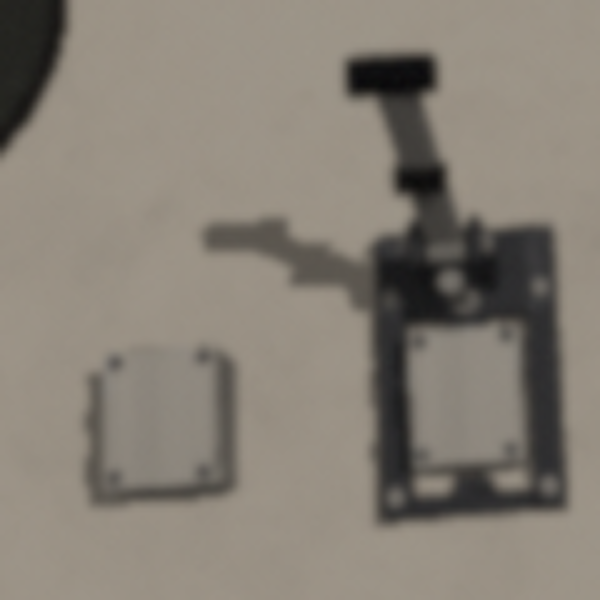

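The nest box top is at 32 mm, so it is the low box and needs 3 shims: 32+24 = 56 mm, just above 52. Now to refine the poses.

Run:
```python
from h import *
from scipy.spatial.transform import Rotation as Ro
o=arm.observe();print(Ro.from_rotvec(o['ee_rot']).as_matrix().round(3).tolist())
def rect(P):
    r=cv2.minAreaRect((P[:,:2]*1000).astype(np.float32));return [np.round(x,1) for x in r]
for n in('top','scene'):
    z=np.load(n+'0.npz');im,W=z['im'],z['W'];hsv=cv2.cvtColor(im,cv2.COLOR_RGB2HSV)
    for g in[(.511,-.089),(.454,-.1986),(.4908,-.298)]:
        m=(np.hypot(W[...,0]-g[0],W[...,1]-g[1])<.045)&(hsv[...,1]>70)&(W[...,2]>.005)&(W[...,2]<.011)
        nn,l,s,_=cv2.connectedComponentsWithStats(m.astype(np.uint8));k=1+s[1:,4].argmax();P=W[l==k]
        c=P[:,:2].mean(0);e,v=np.linalg.eigh(np.cov(P[:,:2].T));a=v[:,1]*np.sign(v[0,1])
        print(n,'shim',len(P),c.round(4),'yaw',np.degrees(np.arctan2(a[1],a[0])).round(1),rect(P))
    for nm,g in[('nest',(.522,.096)),('spare',(.505,.244))]:
        m=(np.hypot(W[...,0]-g[0],W[...,1]-g[1])<.055)&(hsv[...,2]>90)&(abs(W[...,2]-(.032 if nm=='nest' else .04))<.003)
        m=m.astype(np.uint8)
        nn,l,s,_=cv2.connectedComponentsWithStats(m);k=1+s[1:,4].argmax();P=W[l==k]
        print(n,nm,len(P),P.mean(0).round(4),rect(P))
    w=W.reshape(-1,3)
    m=(abs(w[:,0]-.57)<.11)&(abs(w[:,1]-.1)<.07)
    for lo,hi in[(.06,.1),(.1,.13),(.13,.16),(.16,.19),(.19,.25)]:
        q=w[m&(w[:,2]>lo)&(w[:,2]<hi)]; 
        if len(q):print(lo,len(q),q.mean(0).round(3),q.min(0).round(3),q.max(0).round(3))
    q=w[(abs(w[:,0]-.535)<.1)&(abs(w[:,1]-.097)<.06)&(w[:,2]>.006)&(w[:,2]<.018)];print('rail',len(q),rect(q))
```

```text
[[-0.956, -0.001, 0.293], [-0.293, 0.001, -0.956], [0.0, -1.0, -0.001]]
top shim 287 [ 0.5115 -0.0891] yaw -10.7 [array([511.6, -89.1]), array([35.1, 58.1]), np.float64(80.4)]
top shim 296 [ 0.4539 -0.1976] yaw -0.3 [array([ 455. , -197.6]), array([33.9, 58.5]), np.float64(88.8)]
top shim 294 [ 0.4922 -0.2999] yaw -11.0 [array([ 492.2, -300.2]), array([36.2, 58. ]), np.float64(79.6)]
top nest 573 [0.5183 0.0956 0.0321] [array([518.7,  95.4]), array([69.7, 56. ]), np.float64(2.8)]
top spare 596 [0.5042 0.2452 0.0401] [array([505.1, 245.4]), array([70.3, 56. ]), np.float64(4.6)]
0.06 166 [0.585 0.101 0.076] [0.566 0.08  0.06 ] [0.599 0.124 0.097]
0.1 42 [0.596 0.102 0.109] [0.591 0.094 0.1  ] [0.603 0.112 0.12 ]
0.13 106 [0.603 0.103 0.144] [0.593 0.091 0.133] [0.619 0.115 0.159]
0.16 75 [0.616 0.104 0.176] [0.61  0.096 0.161] [0.624 0.113 0.19 ]
0.19 161 [0.626 0.105 0.206] [0.618 0.087 0.19 ] [0.637 0.125 0.211]
rail 1116 [array([536. ,  98.2]), array([150.1,  94.5]), np.float64(4.8)]
scene shim 177 [ 0.5116 -0.0877] yaw -9.8 [array([512.7, -89.1]), array([35.9, 59.9]), np.float64(80.8)]
scene shim 177 [ 0.4546 -0.1973] yaw -0.0 [array([ 455.7, -197.6]), array([38.4, 60. ]), np.float64(89.7)]
scene shim 143 [ 0.492  -0.2987] yaw -9.4 [array([ 492.2, -300.4]), array([37. , 58.8]), np.float64(79.1)]
scene nest 427 [0.5182 0.0972 0.0321] [array([518.8,  96.2]), array([71.5, 57.3]), np.float64(4.0)]
scene spare 539 [0.5041 0.2469 0.04  ] [array([505.6, 246.2]), array([71.8, 56.1]), np.float64(4.7)]
0.06 181 [0.586 0.105 0.076] [0.565 0.085 0.06 ] [0.599 0.125 0.1  ]
0.1 67 [0.599 0.105 0.113] [0.593 0.094 0.1  ] [0.605 0.114 0.128]
0.13 110 [0.605 0.106 0.145] [0.595 0.091 0.131] [0.617 0.116 0.16 ]
0.16 82 [0.617 0.107 0.176] [0.61  0.097 0.161] [0.624 0.115 0.19 ]
0.19 125 [0.625 0.108 0.203] [0.618 0.087 0.19 ] [0.638 0.126 0.211]
rail 854 [array([536.5,  98.2]), array([152.2,  96.4]), np.float64(4.7)]
```

>>> carry_out:
  steps: [0.65,0.5,0.5,0,-0.3,0.65,1,1,0,-0.6,0.65,1,1,0,-0.6,0.65,1,1,0,-0.6]
  grip_force: 20

```text
clock: 0.5
position: [0.2895, -0.4921, 0.2264]
ee_rot: [-0.184, -2.137, 2.13]
force: [0.7, 0.3, 0.3]
width: 0.699
```

>>> carry_out:
  steps: [0.65,0.5,0.5,0,0,0.65,1,1,0,0,0.65,1,1,0,0]

```text
clock: 0.8
position: [0.3847, -0.3956, 0.2265]
ee_rot: [-0.184, -2.132, 2.131]
force: [1.1, 0.1, -0.5]
width: 0.651
```

>>> carry_out:
  steps: [0.65,0.5,0.5,-0.5,0,0.65,1,1,-1,0,0.65,1,1,-1,0,0.65,1,1,-1,0,0.65,1,1,-1,0]

```text
clock: 1.3
position: [0.4844, -0.2937, 0.1242]
ee_rot: [-0.175, -2.136, 2.129]
force: [-0.2, -0.3, 0.2]
width: 0.647
```

Run:
```python
from h import *
z=np.load('top0.npz');W=z['W']
print('rings z',W[236:251,386:400,2].max(),W[247:262,330:344,2].max(),W[275:289,407:421,2].max())
from scipy.spatial.transform import Rotation as Ro
o=arm.observe();M=Ro.from_rotvec(o['ee_rot']).as_matrix();print(o['clock'],o['position'],o['width'],'yaw',np.degrees(np.arctan2(M[1,2],M[0,2]))+90,M[2].round(3))
```

```text
rings z 0.9455247784438031 0.007937720175017501 0.005130463928392396
1.3 [ 0.48436913 -0.29369904  0.12419868] 0.6469742254448818 yaw -9.590292536398465 [ 0.003 -1.    -0.003]
```

>>> carry_out:
  steps: [0.65,0.08,-0.06,-0.4,0,0.65,0.08,-0.06,-0.7,0,0.65,0.08,-0.06,-0.94,0,0.65,0.08,-0.06,-0.94,0,0.65,0.08,-0.06,-0.94,0]

```text
clock: 1.8
position: [0.4909, -0.3047, 0.0334]
ee_rot: [-0.186, -2.129, 2.131]
force: [0.4, -1.0, 1.2]
width: 0.649
```

```bash
cat >> h.py <<'E'
from scipy.spatial.transform import Rotation as Ro
def st():
    o=arm.observe();M=Ro.from_rotvec(o['ee_rot']).as_matrix();print(o['clock'],o['position'].round(4),'w',o['width'].round(3),'yaw',(np.degrees(np.arctan2(M[1,2],M[0,2]))+90).round(2),'F',o['force'].round(1))
E
python3 - <<'E'
from h import *
im,d,W=cloud('scene');cv2.imwrite('pics/s1.png',cv2.resize(im[150:300,280:480],(800,600))[:,:,::-1]);st()
E
```

```text
Traceback (most recent call last):
  File "h.py", line 11, in st
    o=arm.observe();M=Ro.from_rotvec(o['ee_rot']).as_matrix();print(o['clock'],o['position'].round(4),'w',o['width'].round(3),'yaw',(np.degrees(np.arctan2(M[1,2],M[0,2]))+90).round(2),'F',o['force'].round(1))
                                                                                                          ^^^^^^^^^^^^^^^^
AttributeError: 'float' object has no attribute 'round'
```

View pics/s1.png

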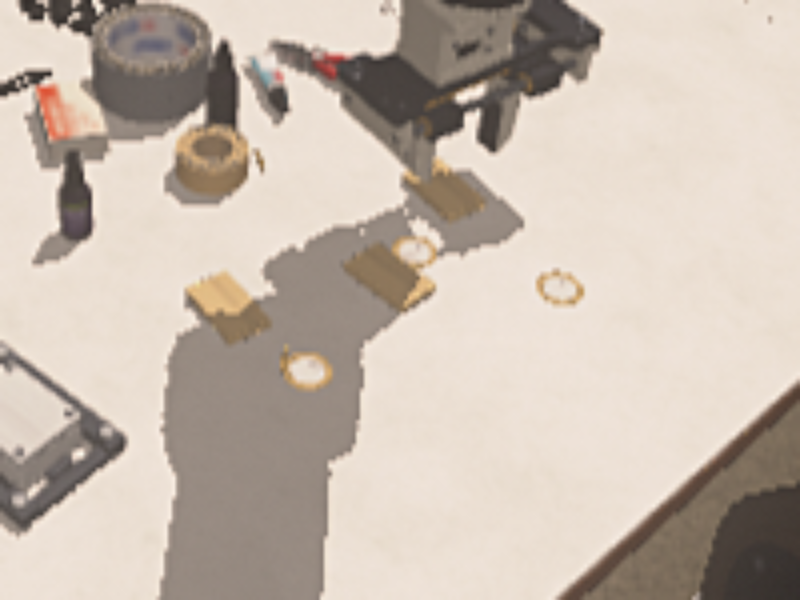

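>>> carry_out:
  steps: [0.65,0.01,0.04,-0.15,0,0.65,0.01,0.04,-0.3,0,0.65,0.01,0.04,-0.3,0,0.65,0.01,0.04,-0.3,0]

```text
clock: 2.25
position: [0.4929, -0.3002, 0.0042]
ee_rot: [-0.187, -2.13, 2.132]
force: [0.4, 0.2, 1.0]
width: 0.65
```

```bash
sed -i "s/o\['width'\].round(3)/round(o['width'],3)/" h.py
python3 - <<'E'
from h import *
for i in range(3): st(); get_image('top')
E
```

```text
2.25 [ 0.4929 -0.3002  0.0042] w 0.65 yaw -9.95 F [0.4 0.2 1. ]
2.3 [ 0.4931 -0.3002  0.0043] w 0.65 yaw -9.96 F [0.  0.3 0.1]
2.35 [ 0.4931 -0.3002  0.0042] w 0.653 yaw -9.96 F [ 0.2 -1.8  0.1]
```

>>> carry_out:
  steps: [0.65,-0.01,0,-0.02,0,0,-0.01,0,-0.02,0,0,-0.01,0,-0.02,0,0,-0.01,0,-0.02,0,0,-0.01,0,-0.02,0,0,-0.01,0,-0.02,0,0,-0.01,0,-0.02,0,0,-0.01,0,0.3,0,0,-0.01,0,0.8,0,0,-0.01,0,0.8,0]

```text
clock: 3.4
position: [0.4949, -0.3013, 0.0884]
ee_rot: [-0.195, -2.131, 2.138]
force: [0.3, -0.2, -0.0]
width: 0.385
```

>>> carry_out:
  steps: [0,0,0.4,0.1,0,0,0,0.8,0.2,0.1,0,0,1,0.2,0.2,0,0,1,0.2,0.33,0,0,1,0.2,0.33]

```text
clock: 3.9
position: [0.4913, -0.199, 0.1025]
ee_rot: [-0.097, 2.176, -2.176]
force: [0.3, -0.0, -0.7]
width: 0.386
```

>>> carry_out:
  steps: [0,0,0.4,0,0,0,0,0.8,0,0,0,0,1,0,0]

```text
clock: 4.2
position: [0.4913, -0.0971, 0.1023]
ee_rot: [-0.092, 2.18, -2.177]
force: [-1.1, -0.2, -0.2]
width: 0.389
```

>>> carry_out:
  steps: [0,0,0.4,0,0,0,0,0.8,0,0,0,0,1,0,0]

```text
clock: 4.5
position: [0.4914, 0.0032, 0.1025]
ee_rot: [-0.092, 2.179, -2.177]
force: [0.8, -0.3, -1.2]
width: 0.386
```

>>> carry_out:
  steps: [0,0.1,0.4,-0.1,0,0,0.2,0.8,-0.2,0,0,0.27,0.96,-0.4,0,0,0.27,0.96,-0.5,0,0,0.27,0.96,-0.5,0,0,0.27,0.96,-0.5,0]

```text
clock: 5.1
position: [0.5181, 0.0945, 0.0526]
ee_rot: [-0.091, 2.179, -2.181]
force: [0.7, -0.6, -1.1]
width: 0.389
```

Run:
```python
from h import *
im,d,W=cloud('scene');cv2.imwrite('pics/s2.png',cv2.resize(im[170:290,210:370],(800,600))[:,:,::-1]);st()
```

```text
5.15 [0.5185 0.0947 0.0531] w 0.392 yaw 4.73 F [ 0.2 -0.4 -0.4]
```

View pics/s2.png

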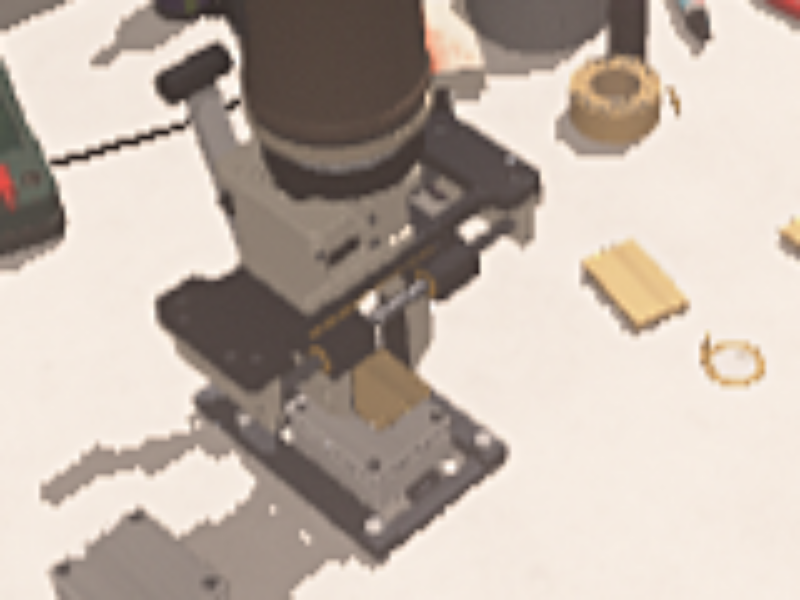

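The shim is held level over the box, so I'll lower it, release and rise.

>>> carry_out:
  steps: [0,0,0.01,-0.1,0,0,0,0.01,-0.16,0,0,0,0.01,-0.18,0,0,0,0.01,-0.185,0,0.55,0,0.01,-0.185,0,0.55,0,0.01,-0.185,0,0.55,0,0.01,-0.185,0,0.55,0,0.01,-0.1,0,0.55,0,0.01,0.2,0,0.55,0,0.01,0.5,0,0.55,0,0.01,0.5,0]

```text
clock: 6.25
position: [0.521, 0.0983, 0.107]
ee_rot: [-0.086, 2.176, -2.173]
force: [-0.2, 1.0, 0.9]
width: 0.548
```

>>> carry_out:
  steps: [0.65,0,-0.4,0,0,0.65,0,-0.8,0,0,0.65,0,-1,0,-0.11]

```text
clock: 6.55
position: [0.518, -0.0064, 0.103]
ee_rot: [-0.005, -2.218, 2.221]
force: [0.6, -0.2, -0.1]
width: 0.648
```

>>> carry_out:
  steps: [0.65,0,-0.4,0,0,0.65,0,-0.8,0,0,0.65,0,-1,0,0]

```text
clock: 6.85
position: [0.5178, -0.1066, 0.1029]
ee_rot: [-0.005, -2.217, 2.221]
force: [0.7, -0.9, -0.2]
width: 0.65
```

>>> carry_out:
  steps: [0.65,-0.3,-0.4,0,0,0.65,-0.6,-0.8,-0.2,0,0.65,-0.64,-0.935,-0.5,0,0.65,-0.64,-0.935,-0.8,0,0.65,-0.64,-0.935,-0.8,0,0.65,-0.64,-0.935,-0.8,0]

```text
clock: 7.45
position: [0.4544, -0.1955, 0.023]
ee_rot: [0.001, -2.222, 2.22]
force: [-0.3, 0.3, 0.5]
width: 0.648
```

```bash
cat >> h.py <<'E'
def stack(ztop,n):
    im,d,W=cloud(n);hsv=cv2.cvtColor(im,cv2.COLOR_RGB2HSV)
    for nm,sel in(('shim',hsv[...,1]>50),):
        m=(np.hypot(W[...,0]-.519,W[...,1]-.096)<.06)&sel&(abs(W[...,2]-ztop)<.004)
        nn,l,s,_=cv2.connectedComponentsWithStats(m.astype(np.uint8))
        if nn<2: print('none');continue
        k=1+s[1:,4].argmax();P=W[l==k]
        r=cv2.minAreaRect((P[:,:2]*1000).astype(np.float32));print(n,len(P),P.mean(0).round(4),[np.round(x,1) for x in r])
    return im,W
E
python3 - <<'E'
from h import *
stack(.04,'top');stack(.04,'scene');st()
E
```

```text
top 347 [0.5191 0.0969 0.0402] [array([519.9,  96.8]), array([60.3, 35.7]), np.float64(3.0)]
scene 255 [0.5185 0.0981 0.0401] [array([519.9,  96.8]), array([60.9, 38. ]), np.float64(3.2)]
7.55 [ 0.4556 -0.1956  0.0241] w 0.652 yaw 0.03 F [ 0.6 -0.4  0.9]
```

>>> carry_out:
  steps: [0.65,-0.01,-0.02,-0.1,0,0.65,-0.01,-0.02,-0.19,0,0.65,-0.01,-0.02,-0.215,0,0.65,-0.01,-0.02,-0.215,0,0,-0.01,-0.02,-0.215,0,0,-0.01,-0.02,-0.215,0,0,-0.01,-0.02,-0.215,0,0,-0.01,-0.02,-0.215,0,0,-0.01,-0.02,-0.215,0,0,-0.01,-0.02,-0.215,0,0,-0.01,-0.02,0.2,0,0,-0.01,-0.02,0.6,0]

```text
clock: 8.75
position: [0.4523, -0.1976, 0.0828]
ee_rot: [0.003, -2.221, 2.218]
force: [1.2, -1.2, -0.3]
width: 0.386
```

```bash
python3 -c "
from h import *
get_image('top');get_image('top');st()"
```

```text
8.85 [ 0.4562 -0.199   0.0871] w 0.387 yaw -0.05 F [ 1.3  0.3 -1. ]
```

>>> carry_out:
  steps: [0,0,0.4,0.1,0,0,0,0.8,0.2,0.1,0,0,1,0.2,0.11]

```text
clock: 9.15
position: [0.4537, -0.0949, 0.1036]
ee_rot: [-0.097, 2.175, -2.173]
force: [-0.2, -0.4, -0.1]
width: 0.388
```

>>> carry_out:
  steps: [0,0.2,0.4,0,0,0,0.4,0.8,0,0,0,0.4,1,0,0]

```text
clock: 9.45
position: [0.4957, 0.0062, 0.1028]
ee_rot: [-0.094, 2.177, -2.173]
force: [-0.3, -0.8, -0.5]
width: 0.389
```

>>> carry_out:
  steps: [0,0.1,0.4,0,0,0,0.2,0.8,-0.1,0,0,0.24,0.935,-0.3,0,0,0.24,0.935,-0.45,0,0,0.24,0.935,-0.45,0,0,0.24,0.935,-0.45,0]

```text
clock: 10.05
position: [0.5169, 0.095, 0.0576]
ee_rot: [-0.094, 2.178, -2.179]
force: [0.1, -0.2, 0.0]
width: 0.39
```

```bash
python3 -c "
from h import *
get_image('top');get_image('top');st()"
```

```text
10.15 [0.5177 0.095  0.0584] w 0.385 yaw 4.85 F [-0.2 -0.3 -0. ]
```

>>> carry_out:
  steps: [0,0.01,0.01,-0.08,0,0,0.01,0.01,-0.13,0,0,0.01,0.01,-0.15,0,0,0.01,0.01,-0.155,0,0.55,0.01,0.01,-0.155,0,0.55,0.01,0.01,-0.155,0,0.55,0.01,0.01,-0.155,0,0.55,0.01,0.01,-0.1,0,0.55,0.01,0.01,0.2,0,0.55,0.01,0.01,0.5,0,0.55,0.01,0.01,0.5,0]

```text
clock: 11.25
position: [0.5209, 0.0973, 0.1117]
ee_rot: [-0.086, 2.176, -2.173]
force: [0.7, -0.9, 0.4]
width: 0.552
```

>>> carry_out:
  steps: [0.65,0,-0.4,0,0,0.65,0,-0.8,0,-0.15,0.65,0,-1,0,-0.32,0.65,0,-1,0,-0.32]

```text
clock: 11.65
position: [0.518, -0.0075, 0.1077]
ee_rot: [-0.187, -2.128, 2.132]
force: [-0.2, 0.6, -0.6]
width: 0.649
```

>>> carry_out:
  steps: [0.65,-0.07,-0.4,-0.1,0,0.65,-0.07,-0.8,-0.4,0,0.65,-0.07,-0.85,-0.6,0,0.65,-0.07,-0.85,-0.85,0,0.65,-0.07,-0.85,-0.85,0,0.65,-0.07,-0.85,-0.85,0]

```text
clock: 12.25
position: [0.5113, -0.0875, 0.0229]
ee_rot: [-0.174, -2.136, 2.135]
force: [0.6, -0.2, 0.2]
width: 0.65
```

Run:
```python
from h import *
stack(.048,'top');stack(.048,'scene');st()
```

```text
top 355 [0.5199 0.0955 0.048 ] [array([520.2,  95.4]), array([60.1, 35.5]), np.float64(3.2)]
scene 264 [0.5194 0.0972 0.0482] [array([521.2,  96.8]), array([61.7, 38.1]), np.float64(4.7)]
12.35 [ 0.5123 -0.0877  0.0238] w 0.648 yaw -9.39 F [0.8 0.1 0.9]
```

>>> carry_out:
  steps: [0.65,0,-0.015,-0.1,0,0.65,0,-0.015,-0.19,0,0.65,0,-0.015,-0.215,0,0.65,0,-0.015,-0.215,0,0,0,-0.015,-0.215,0,0,0,-0.015,-0.215,0,0,0,-0.015,-0.215,0,0,0,-0.015,-0.215,0,0,0,-0.015,-0.215,0,0,0,-0.015,-0.215,0,0,0,-0.015,0.2,0,0,0,-0.015,0.6,0]

```text
clock: 13.55
position: [0.5102, -0.0898, 0.0828]
ee_rot: [-0.174, -2.134, 2.134]
force: [0.1, 0.2, -0.3]
width: 0.393
```

>>> carry_out:
  steps: [0,0,0.4,0.1,0,0,0,0.8,0.2,0.15,0,0,1,0.2,0.32,0,0,1,0.2,0.32]

```text
clock: 13.95
position: [0.5115, 0.0139, 0.1033]
ee_rot: [-0.102, 2.174, -2.17]
force: [0.6, 0.5, 0.1]
width: 0.385
```

>>> carry_out:
  steps: [0,0.03,0.4,0,0,0,0.06,0.8,-0.1,0,0,0.06,0.85,-0.25,0,0,0.06,0.85,-0.35,0,0,0.06,0.85,-0.35,0,0,0.06,0.85,-0.35,0]

```text
clock: 14.55
position: [0.5173, 0.0931, 0.0676]
ee_rot: [-0.091, 2.178, -2.181]
force: [-0.7, -0.2, -0.5]
width: 0.388
```

```bash
python3 -c "
from h import *
get_image('top');get_image('top');st()"
```

```text
14.65 [0.5178 0.0936 0.0682] w 0.389 yaw 4.77 F [ 0.4 -0.  -0.9]
```

>>> carry_out:
  steps: [0,0.01,0.02,-0.08,0,0,0.01,0.02,-0.14,0,0,0.01,0.02,-0.17,0,0,0.01,0.02,-0.175,0,0.55,0.01,0.02,-0.175,0,0.55,0.01,0.02,-0.175,0,0.55,0.01,0.02,-0.175,0,0.55,0.01,0.02,-0.1,0,0.55,0.01,0.02,0.2,0,0.55,0.01,0.02,0.6,0,0.55,0.01,0.02,1,0,0.55,0.01,0.02,1,0]

```text
clock: 15.85
position: [0.5216, 0.098, 0.1736]
ee_rot: [-0.083, 2.175, -2.171]
force: [0.1, -0.2, -0.1]
width: 0.552
```

>>> carry_out:
  steps: [0.65,0,0,0.5,0,0.65,0,0,1,0,0.65,0,0,1,0,0.65,0,0,1,0]

```text
clock: 16.25
position: [0.5188, 0.0971, 0.269]
ee_rot: [-0.09, 2.177, -2.176]
force: [-0.4, 1.3, -0.2]
width: 0.65
```

Run:
```python
from h import *
stack(.056,'top');im,W=stack(.056,'scene');st()
cv2.imwrite('pics/s3.png',cv2.resize(im[150:300,200:400],(800,600))[:,:,::-1])
w=W.reshape(-1,3);q=w[(abs(w[:,0]-.627)<.03)&(abs(w[:,1]-.105)<.04)&(w[:,2]>.19)&(w[:,2]<.215)];print(len(q),q.mean(0),q.min(0),q.max(0))
```

```text
top 333 [0.5163 0.096  0.056 ] [array([516.8,  96.2]), array([55.8, 36.2]), np.float64(4.5)]
scene 264 [0.5179 0.0975 0.056 ] [array([519. ,  96.3]), array([61. , 38.2]), np.float64(5.4)]
16.35 [0.5175 0.0967 0.2667] w 0.648 yaw 4.91 F [-0.3 -0.5 -0.4]
78 [0.62358061 0.11435962 0.20196585] [0.61839051 0.09070068 0.19025851] [0.63471374 0.12517855 0.21066665]
```

View pics/s3.png

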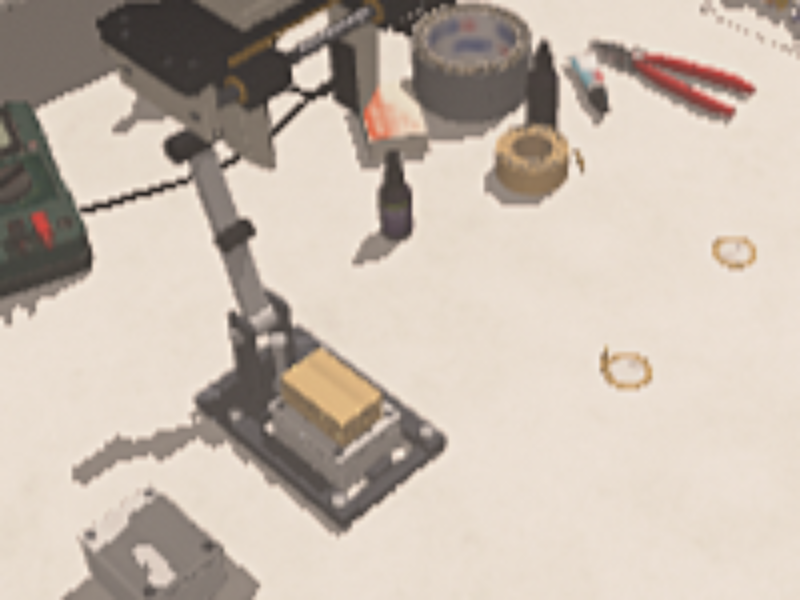

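The three-shim stack is square and centred on the box, with its top at 56 mm. The handle is at about (180,150) in the crop and clear. I'll go over it next.

>>> carry_out:
  steps: [0.65,0.5,0.05,0,0,0.65,1,0.09,0,0,0.65,1,0.09,0,0]
  grip_force: 35

```text
clock: 16.65
position: [0.6218, 0.1055, 0.2636]
ee_rot: [-0.096, 2.179, -2.181]
force: [-0.4, 0.2, -0.1]
width: 0.65
```

>>> carry_out:
  steps: [0.65,0.09,0,0,0,0.65,0.09,0,-0.3,0,0.65,0.09,0,-0.5,0,0.65,0.09,0,-0.5,0]

```text
clock: 17.05
position: [0.6247, 0.1054, 0.2144]
ee_rot: [-0.101, 2.179, -2.182]
force: [-0.7, -0.1, 0.0]
width: 0.647
```

Run:
```python
from h import *
im,d,W=cloud('scene');get_image('top');st()
cv2.imwrite('pics/s4.png',cv2.resize(im[130:250,190:350],(800,600))[:,:,::-1])
```

```text
17.15 [0.6268 0.106  0.218 ] w 0.652 yaw 4.92 F [0.3 0.9 0.9]
```

View pics/s4.png

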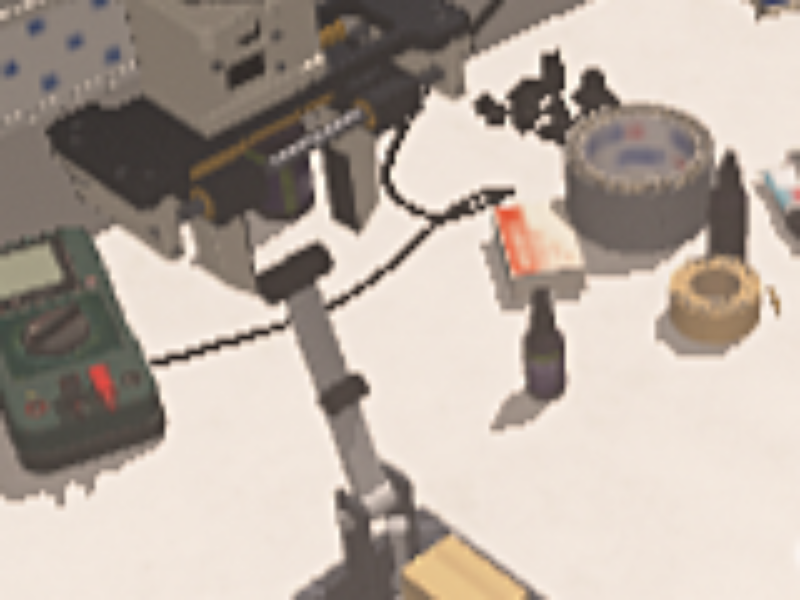

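The fingers straddle the handle. I'll lower 36 mm and pinch its ends, and work out the arc at the same time.

>>> carry_out:
  steps: [0.65,0,0,-0.2,0,0.65,0,0,-0.36,0,0.65,0,0,-0.36,0,0.65,0,0,-0.36,0,0,0,0,-0.36,0,0,0,0,-0.36,0,0,0,0,-0.36,0,0,0,0,-0.36,0,0,0,0,-0.36,0,0,0,0,-0.36,0]

```text
clock: 18.15
position: [0.6278, 0.1061, 0.1823]
ee_rot: [-0.092, 2.177, -2.177]
force: [-0.0, 0.8, 5.3]
width: 0.412
```

Run:
```python
from h import *
get_image('top');get_image('top');st();print(arm.observe()['joints'].round(2))
p=arm.observe()['position'];H=np.array([.5885,.1022]);f=np.radians(4.8)
s=(p[:2]-H)@[np.cos(f),np.sin(f)];h=p[2]+.0188-.066
a0=np.arctan2(h,-s);r=np.hypot(s,h);print('a0',a0,'r',r)
for a in np.linspace(a0,.06,27):
    ds=-.14*np.cos(a)+.14*np.cos(a0);dz=.14*(np.sin(a)-np.sin(a0))
    print(round(a,2),np.round([ds*np.cos(f)*10,ds*np.sin(f)*10,dz*10],2))
```

```text
18.25 [0.6278 0.1062 0.1823] w 0.407 yaw 4.91 F [-0.7  0.1  4.6]
[-0.15  0.5  -0.15  1.59  0.08  1.06 -1.81]
a0 1.8555036335418338 r 0.14078147076154007
1.86 [0. 0. 0.]
1.79 [-0.09 -0.01  0.02]
1.72 [-0.19 -0.02  0.04]
1.65 [-0.28 -0.02  0.05]
1.58 [-0.38 -0.03  0.06]
1.51 [-0.48 -0.04  0.05]
1.44 [-0.57 -0.05  0.04]
1.37 [-0.67 -0.06  0.03]
1.3 [-0.76 -0.06  0.01]
1.23 [-0.85 -0.07 -0.02]
1.16 [-0.94 -0.08 -0.06]
1.1 [-1.03 -0.09 -0.1 ]
1.03 [-1.11 -0.09 -0.15]
0.96 [-1.19 -0.1  -0.2 ]
0.89 [-1.27 -0.11 -0.26]
0.82 [-1.34 -0.11 -0.32]
0.75 [-1.41 -0.12 -0.39]
0.68 [-1.48 -0.12 -0.46]
0.61 [-1.53 -0.13 -0.54]
0.54 [-1.59 -0.13 -0.62]
0.47 [-1.63 -0.14 -0.7 ]
0.41 [-1.67 -0.14 -0.79]
0.34 [-1.71 -0.14 -0.88]
0.27 [-1.74 -0.15 -0.97]
0.2 [-1.76 -0.15 -1.07]
0.13 [-1.78 -0.15 -1.16]
0.06 [-1.78 -0.15 -1.26]
```

Width 37.6 mm and radius 141 mm match the handle. Starting the swing.

>>> carry_out:
  steps: [0,-0.09,-0.01,0.02,0,0,-0.19,-0.02,0.04,0,0,-0.28,-0.02,0.05,0,0,-0.38,-0.03,0.06,0,0,-0.48,-0.04,0.05,0,0,-0.57,-0.05,0.04,0,0,-0.67,-0.06,0.03,0,0,-0.76,-0.06,0.01,0,0,-0.85,-0.07,-0.02,0,0,-0.94,-0.08,-0.06,0,0,-0.94,-0.08,-0.06,0]

```text
clock: 19.35
position: [0.5307, 0.098, 0.1758]
ee_rot: [-0.097, 2.178, -2.179]
force: [-4.3, 0.2, 9.8]
width: 0.411
```

```bash
cat >> h.py <<'E'
def lev():
    st();p=arm.observe()['position'];H=np.array([.5885,.1022]);f=np.radians(4.8)
    s=(p[:2]-H)@[np.cos(f),np.sin(f)];h=p[2]+.0188-.066
    print('a',np.arctan2(h,-s),'r',np.hypot(s,h))
E
python3 -c "
from h import *
get_image('top');lev()"
```

```text
19.4 [0.5309 0.0981 0.1758] w 0.407 yaw 4.94 F [-4.3  0.4 11.5]
a 1.1485278288697054 r 0.1410153845167172
```

>>> carry_out:
  steps: [0,-0.09,-0.01,-0.04,0,0,-0.17,-0.01,-0.09,0,0,-0.25,-0.02,-0.14,0,0,-0.33,-0.03,-0.2,0,0,-0.4,-0.03,-0.26,0,0,-0.47,-0.04,-0.33,0,0,-0.54,-0.04,-0.4,0,0,-0.59,-0.05,-0.48,0,0,-0.65,-0.05,-0.56,0,0,-0.69,-0.06,-0.64,0,0,-0.73,-0.06,-0.73,0,0,-0.77,-0.06,-0.82,0]

```text
clock: 20.6
position: [0.4534, 0.0917, 0.0927]
ee_rot: [-0.099, 2.178, -2.18]
force: [-2.5, 0.2, 3.8]
width: 0.41
```

```bash
python3 -c "
from h import *
get_image('top');get_image('top');lev()"
```

```text
20.7 [0.4532 0.0916 0.0922] w 0.409 yaw 4.94 F [-5.5  0.6  1.6]
a 0.3201712784303685 r 0.14295190609024377
```

>>> carry_out:
  steps: [0,-0.02,0,-0.09,0,0,-0.04,-0.01,-0.18,0,0,-0.05,-0.01,-0.27,0,0,-0.05,-0.01,-0.33,0,0,-0.05,-0.01,-0.36,0,0,-0.05,-0.01,-0.36,0]

```text
clock: 21.3
position: [0.4464, 0.0909, 0.0563]
ee_rot: [-0.105, 2.18, -2.182]
force: [-11.3, 4.2, 1.5]
width: 0.411
```

```bash
python3 -c "
from h import *
get_image('top');get_image('top');lev()"
```

```text
21.4 [0.4463 0.0909 0.0564] w 0.41 yaw 4.99 F [-11.9   4.3   0.8]
a 0.06462444839416302 r 0.14290204851704663
```

>>> carry_out:
  steps: [0,-0.02,0,0,0,0,-0.03,0,-0.02,0,0,-0.03,0,-0.04,0,0,-0.03,0,-0.04,0]

```text
clock: 21.8
position: [0.4461, 0.091, 0.0532]
ee_rot: [-0.098, 2.179, -2.18]
force: [-5.2, 2.4, 0.5]
width: 0.407
```

```bash
python3 -c "
from h import *
get_image('top');get_image('top');lev()"
```

```text
21.9 [0.4462 0.091  0.0532] w 0.407 yaw 4.94 F [-5.5  1.5 -0. ]
a 0.04230390991450496 r 0.14290123392865814
```

>>> carry_out:
  steps: [0,-0.01,0,-0.02,0,0,-0.01,0,-0.03,0,0,-0.01,0,-0.03,0]

```text
clock: 22.2
position: [0.446, 0.0909, 0.0504]
ee_rot: [-0.096, 2.178, -2.179]
force: [-4.7, 2.6, 0.3]
width: 0.409
```

```bash
python3 -c "
from h import *
im,d,W=cloud('scene');get_image('top');lev()
cv2.imwrite('pics/s5.png',cv2.resize(im[170:290,210:370],(800,600),interpolation=cv2.INTER_CUBIC)[:,:,::-1])"
```

```text
22.3 [0.446  0.091  0.0504] w 0.41 yaw 4.93 F [-4.6  2.3  0.6]
a 0.02230110604296075 r 0.14295499949866777
```

View pics/s5.png

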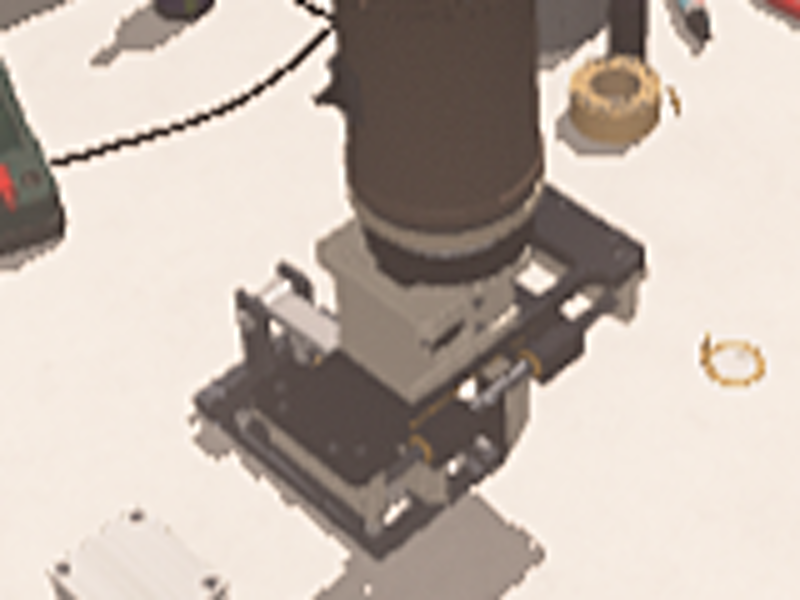

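```bash
cat >> h.py <<'E'
def slope():
    H=np.array([.5885,.1022]);f=np.radians(4.8);e=np.array([np.cos(f),np.sin(f)]);g=np.array([-e[1],e[0]])
    for n in('top','scene'):
        im,d,W=cloud(n);w=W.reshape(-1,3);s=-(w[:,:2]-H)@e;t=(w[:,:2]-H)@g
        m=(s>-.005)&(s<.06)&(abs(t)<.0085)&(w[:,2]>.06)&(w[:,2]<.09)
        for a in np.arange(-.005,.06,.007):
            k=m&(s>=a)&(s<a+.007)
            if k.sum()>2: print(n,round(a+.0035,4),k.sum(),np.median(w[k,2]).round(4))
E
python3 -c "
from h import *
slope()"
```

```text
top -0.0015 17 0.0745
top 0.0055 26 0.0733
top 0.0125 17 0.0717
top 0.0195 22 0.0723
top 0.0265 19 0.0713
top 0.0335 17 0.0733
top 0.0405 22 0.073
top 0.0475 20 0.0736
top 0.0545 16 0.0739
top 0.0615 4 0.0746
scene -0.0015 9 0.0748
scene 0.0055 18 0.0738
scene 0.0125 14 0.0723
scene 0.0195 13 0.0729
scene 0.0265 13 0.0723
scene 0.0335 13 0.073
scene 0.0405 13 0.0733
scene 0.0475 11 0.0744
scene 0.0545 3 0.0745
```

>>> carry_out:
  steps: [0,-0.01,0,-0.02,0,0,-0.01,0,-0.04,0,0,-0.01,0,-0.04,0]
  grip_force: 50

```text
clock: 22.7
position: [0.446, 0.091, 0.0482]
ee_rot: [-0.093, 2.177, -2.178]
force: [-11.2, -0.7, 33.3]
width: 0.407
```

```bash
python3 -c "
from h import *
lev();slope();st()"
```

```text
22.7 [0.446  0.091  0.0482] w 0.407 yaw 4.92 F [-11.2  -0.7  33.3]
a 0.007049876380131004 r 0.14294820792836743
top -0.0015 17 0.0747
top 0.0055 19 0.0736
top 0.0125 23 0.0717
top 0.0195 22 0.0716
top 0.0265 21 0.0718
top 0.0335 18 0.0731
top 0.0405 23 0.073
top 0.0475 19 0.0735
top 0.0545 15 0.0737
top 0.0615 4 0.0733
scene -0.0015 14 0.075
scene 0.0055 14 0.0729
scene 0.0125 14 0.0721
scene 0.0195 12 0.0714
scene 0.0265 13 0.0733
scene 0.0335 13 0.0726
scene 0.0405 15 0.0729
scene 0.0475 8 0.0744
scene 0.0545 4 0.0756
22.8 [0.446  0.091  0.0482] w 0.406 yaw 4.92 F [-12.5  -2.1  32.4]
```

Pressing at 33 N. The depth slope puts the lever at about 0.05–0.06 rad, so it is bearing on the stack and not on the stop. I'll hold and confirm.

>>> carry_out:
  steps: [0,0,0,0,0,0,0,0,0,0,0,0,0,0,0,0,0,0,0,0,0,0,0,0,0,0,0,0,0,0,0,0,0,0,0,0,0,0,0,0,0,0,0,0,0,0,0,0,0,0]

```text
clock: 23.8
position: [0.446, 0.091, 0.0482]
ee_rot: [-0.093, 2.177, -2.178]
force: [-11.5, -0.5, 32.5]
width: 0.408
```

Run:
```python
from h import *
st()
for n in('top','scene'):
    im,d,W=cloud(n);hsv=cv2.cvtColor(im,cv2.COLOR_RGB2HSV)
    m=(np.hypot(W[...,0]-.505,W[...,1]-.245)<.05)&(abs(W[...,2]-.04)<.003);print('spare',W[m].mean(0).round(4))
    k=(np.hypot(W[...,0]-.519,W[...,1]-.096)<.04)&(hsv[...,1]>50)&(W[...,2]>.034)&(W[...,2]<.06);print('shim px',k.sum(),W[k].mean(0).round(3) if k.any() else '')
    if n=='scene': cv2.imwrite('pics/s6.png',cv2.resize(im[170:290,210:370],(800,600))[:,:,::-1])
```

```text
23.8 [0.446  0.091  0.0482] w 0.408 yaw 4.91 F [-11.5  -0.5  32.5]
spare [nan nan nan]
shim px 105 [0.525 0.083 0.054]
spare [0.5041 0.247  0.0401]
shim px 4 [0.547 0.106 0.056]<stdin>:5: RuntimeWarning: Mean of empty slice.
  ret = um.true_divide(
```

View pics/s6.png

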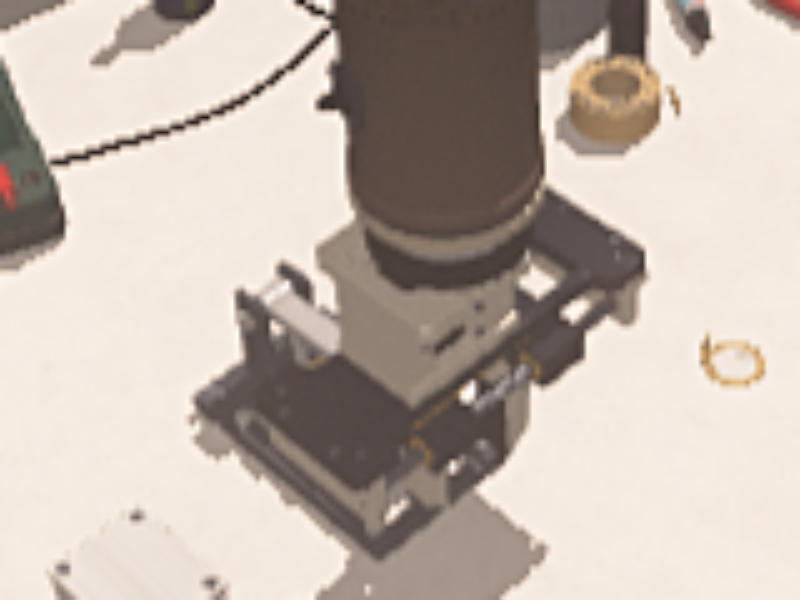

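The hold is steady at 32.5 N down. The picture shows the lever nearly level and the spare box untouched at the lower left, about (140,560). Handing in.

```bash
python3 -c "
from h import *
print(arm.sign_off());st()"
```

```text
the job is handed in; nothing more can be done
None
the job is handed in; nothing more can be done
```

The job is done and handed in at about 24 s: the stack is clamped, and the gripper is still holding the handle down.

**Shims:** The box in the clamp measured 32 mm high, so it was the low box and needed all three shims. The stack top measured 56 mm, just above the foot's 52 mm. Each shim came out within about 2 mm of the box centre and square with it, when checked before the lever came down.

**Lever:** I pinched the handle by its ends, swung it down and held it there. The last check showed a steady 32.5 N push, and the opening matched the 38 mm handle. The depth images put the lever at about 0.05–0.06 rad, so the foot is bearing on the shims rather than the lever resting on its stop.

**Checks that disagreed or were limited:**
- **Lever angle:** the tool position alone suggests the lever is closer to level (about 0.01 rad). I put the difference down to the bar sitting about 5 mm off the pad centre, and trusted the depth images and the sudden rise in force.
- **Sideways pull:** about 12 N remains along x at the gripper.
- **Hidden from view:** at the end the gripper covered most of the stack, and the top camera could not see the other box. The scene camera shows that box has not moved.

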